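# Put the kitchen tray tiers back in order

### The arm

A 6-joint arm with a two-finger parallel gripper is mounted at the origin on the work surface. World frame = base frame: x ahead of the robot, y to its left, z up, the work surface at z = 0. Lengths are in m, angles in degrees, forces in N, time in s.
With the tool pointing down it reaches from about 0.3 to 0.75 m from the base axis. Payload 8.5 kg.
Tool frame: the origin (TCP) lies at the very end of the fingers, on their centre line; the grasp point (between the pads) lies 19 mm behind it; z points along the fingers, y is the line along which they close (so a half turn about z gives the same grasp; the last joint's range is limited). The gripper opens to 85 mm and grips with 20 to 120 N. Pads are 22 mm wide; open, the fingers measure 114 mm over their backs; the gripper's body (76 mm by 85 mm) begins 54 mm behind the grasp point. The pads swing forward as they close: fully open they stand 13 mm farther back than shut.
Start: joints at [-79.945, 21.807, 74.336, -0, 83.858, -12.336], TCP at [0.21, -0.509, 0.231] pointing down, gripper open.
Joint ranges: [-178.18, 178.18], [-50.72, 133.34], [12.68, 142.11], [-81.47, 261.47], [9.98, 163.14], [-165.26, 165.26]. Speed limits (degrees/s): [136.94, 136.94, 180, 180, 180, 180].

### API

Orientations are given as a 3x3 rotation matrix whose columns are the frame's x, y, z axes.
In Python, from rig import env, imaging gives the robot as it stands. The module is installed in compiled form; this text tells all that it offers.
- The arm moves only by the tool arm_command, never from a script. Its arguments are lists of equal length, an entry for each row: "turn": the turn, a rotation vector about the tool's x, y, z in units of 5 degrees (1.0 is 5 degrees), a list of three; "xyz": the shift along the tool's x, y, z in units of 50 mm (1.0 is 50 mm), a list of three; "claw": the finger opening in mm, from 0 to 85.4. A call has 1 to 12 rows; each row shifts and turns the commanded pose from where the row before left it, along the tool's axes as they then stand; what a row does not reach is not made up. A row lasts 1/10 s, in which the tool goes at most 50 mm and 8.59 degrees, less where a joint would pass 70% of its speed; a pose out of reach is approached as far as the arm can. A call is refused whole if a number of a shift passes 1 or a number of a turn 1, either way. A call with a gripper value outside its range is refused whole. The fingers move at their own pace and stop on an object; "squeeze" is the grip in N (left out, the last holds). Time passes only in rows, so rows that do not move let the fingers close. It gives the time, the measured TCP pose, the force, the opening and the grip force at its end, in the units of the state.
- env.observe(): the state, without advancing time (a new reading comes with each control period).
- imaging.get_image(name): name is "side" or "top" or "wrist"; returns (picture, depth): 384x512x3 uint8, blue, green, red; 384x512 float32, m along the optical axis (not along the pixel's ray), 0 where there is no reading.
- imaging.camera_info(name): a dict with "camera_matrix" (3x3 intrinsics, pixels), "k1" (the pictures are not rectified: a ray, as slopes to the right and down, at radius r is drawn at 1 + k1 r^2 times it, then the intrinsics apply), "rvec" (rotation vector, rad) and "tvec" (3), from world to camera coordinates, as OpenCV has them. Camera axes: x right, y down, z forward; pixel columns grow to the right and rows downward; lengths in m; the calibration is good to about 2 mm. A picture is of the moment at which its call begins: read the wrist's pose just before it. camera_info takes no time and is no camera call; for the wrist camera it gives the pose at the moment of the call.
- env.close_job(): hands the job in; it is judged then, once.
The state is a dict: "time_s": time; "q": joint angles; "qvel": joint speeds; "joint_efforts": joint torques, N m; "position": TCP position; "tool_rot": TCP orientation; "ft_force": force on the tool from outside, world axes, zero at the start; "wrist_torque": the same for the moment, N m; "grip_width": finger opening in m; "gripper_force": force on a finger pad.
Only numpy, scipy, OpenCV 4.12 (cv2) and the standard library are available. Lean on these libraries where they do the work, as an engineer would, in place of code of your own. Each camera call takes 0.05 s, during which the arm holds its last target. There are 200 camera calls.

### The job

The things on the tray tiers are in the wrong places: the melamine cup belongs in the middle of the single tray, the measuring spoon set flat in the middle of the two-tray stack, and the glass cruet in the middle of the three-tray stack. First stand the cruet in the middle of the cork coaster to make room, then move the cup, then the spoons, and last the cruet from the coaster to its tray. Keep the cruet and the cup upright, let go of each thing once it stands in its place, and leave the plate, the mug and the pepper mill where they are.

Things in the scene. Friction and masses are not known exactly. Their poses are not given: they have to be found in the camera images.
- cruet: Glass cruet with a shut steel lid, one rigid round piece, 90 mm high, about 0.28 kg. Straight body 56 mm in diameter up to 62 mm, then a shoulder to a 32 mm neck; lid 38 mm wide at 78 to 87 mm with a small knob. Origin: centre of its underside; z up when standing. Grip it across the body.
- cup: Open yellow melamine cup, round, 75 mm high, 55 mm in diameter at the foot and 59 mm at the rim, wall 3 mm, about 0.09 kg. Origin: centre of its underside; z up when standing. Grip it across the outside.
- spoons: Steel measuring spoons nested into one rigid piece, lying flat, 110 mm long, 31 mm high, 0.09 kg. Origin: on the underside plane, below the handles; x runs along the handles towards the bowls, z up. Handles: a bar 16 mm wide (y), x -52 to +20 mm, 14 to 28 mm above the underside; grip across it near x = -3 mm. Bowls: 38 mm wide, 26 high, centred at x = +39 mm. Upright ring, 31 mm, at x = -45 mm.
- tray_single: Fixed, frosted polypropylene: single tray, the lowest; 146 mm square (milky white, flat floor with a thin rim). Origin: centre of the underside, on the work surface; z up, x and y along its sides. The floor on which a thing stands is 25 mm above the origin and 140 mm square; the 3 mm rim around it rises 10 mm above that floor (top at 35 mm). At the start it holds the cruet.
- tray_double: Fixed, frosted polypropylene: stack of two trays, the middle height; 146 mm square (milky white, flat floor with a thin rim). Origin: centre of the underside, on the work surface; z up, x and y along its sides. The floor on which a thing stands is 60 mm above the origin and 140 mm square; the 3 mm rim around it rises 10 mm above that floor (top at 70 mm). At the start it holds the cup.
- tray_triple: Fixed, frosted polypropylene: stack of three trays, the tallest; 146 mm square (milky white, flat floor with a thin rim). Origin: centre of the underside, on the work surface; z up, x and y along its sides. The floor on which a thing stands is 95 mm above the origin and 140 mm square; the 3 mm rim around it rises 10 mm above that floor (top at 105 mm). At the start it holds the spoon set.
- coaster: Fixed round cork coaster, 100 mm in diameter, 8 mm thick, empty at the start. Origin: centre of its underside, on the work surface.
- plate: Bystander, loose: yellow melamine plate, 130 mm in diameter, 18 mm high, on the work surface. Origin: centre of its underside. Leave it alone.
- mug: Bystander, loose: white ceramic mug, 76 mm in diameter, 85 mm high, handle towards its +y. Origin: centre of its underside. Leave it alone.
- mill: Bystander, loose: dark wooden pepper mill, 48 mm in diameter, 100 mm high. Origin: centre of its underside. Leave it alone. (Fixed kitchen things, up to 0.28 m high, stand farther out along the back and sides.)

How it is judged (in metres and radians):
On the way, in this order (a step that is already met when the one before it is completed fails the run):
1. the cruet stands released in the middle of the coaster (horizontal distance between cruet and coaster below 0.02 m and z of cruet in the frame of coaster between 0.004 and 0.013 m and angle between cruet's own z axis and vertical below 0.15 rad and linear speed of cruet below 0.02 m/s and contact force between cruet and the fingers below 0.05 N), for 0.2 s.
2. the cup stands released in the middle of the single tray while the cruet waits on the coaster (horizontal distance between cup and tray_single below 0.015 m and z of cup in the frame of tray_single between 0.021 and 0.03 m and angle between cup's own z axis and vertical below 0.15 rad and linear speed of cup below 0.02 m/s and contact force between cup and the fingers below 0.05 N and horizontal distance between cruet and coaster below 0.025 m), for 0.2 s.
3. the spoon set lies released in the middle of the two-tray stack while the cruet waits on the coaster (horizontal distance between spoons and tray_double below 0.015 m and z of spoons in the frame of tray_double between 0.056 and 0.065 m and angle between spoons's own z axis and vertical below 0.15 rad and linear speed of spoons below 0.02 m/s and contact force between spoons and the fingers below 0.05 N and horizontal distance between cruet and coaster below 0.025 m), for 0.2 s.
At the end, for the whole second after the job is handed in: Cup on the floor of the single tray, spoon set on that of the two-tray stack, cruet on that of the three-tray stack: each within 15 mm of the tray's centre horizontally, -4/+5 mm of resting height, upright or flat within 0.15 rad, at rest and released (horizontal distance between cup and tray_single below 0.015 m and z of cup in the frame of tray_single between 0.021 and 0.03 m and angle between each of cup, spoons, cruet's own z axis and vertical below 0.15 rad and linear speed of each of cup, spoons, cruet below 0.02 m/s and contact force between each of cup, spoons, cruet and the fingers below 0.05 N and horizontal distance between spoons and tray_double below 0.015 m and z of spoons in the frame of tray_double between 0.056 and 0.065 m and horizontal distance between cruet and tray_triple below 0.015 m and z of cruet in the frame of tray_triple between 0.091 and 0.1 m); the robot touches nothing.
It fails at once if the plate is moved more than 20 mm (distance of plate from where it was at the start of the episode above 0.02 m).
It fails at once if the mug is moved more than 20 mm (distance of mug from where it was at the start of the episode above 0.02 m).
It fails at once if the pepper mill is moved more than 20 mm (distance of mill from where it was at the start of the episode above 0.02 m).
It fails at once if the cruet is tipped by more than about 30 degrees (angle between cruet's own z axis and vertical above 0.52 rad).
It fails at once if the cup is tipped by more than about 30 degrees (angle between cup's own z axis and vertical above 0.52 rad).
It also fails if it takes over 112 s, if anything falls off the work surface, if the arm or the gripper's body presses on something with over 40 N, if the wrist force passes 120 N, or if a joint passes its speed limit or range.

## Working session

There is one attempt and no reset: what is moved stays moved. The work goes in short steps, Python scripts to look and compute and a tool call to move; the robot and the scene stay as the last step left them, time stands still between calls to the robot, and variables do not carry over. Pictures are saved under pics/ and viewed, at most 14 in all, crops included, and the job is handed in when it is done.

Besides the shell and the picture viewer there is one more tool, called after "Emit:" by a JSON object that holds its "method" and its "body". arm_command: Moves the arm, as the interface text tells. Its arguments: {"type":"object","properties":{"turn":{"type":"array"},"xyz":{"type":"array"},"claw":{"type":"array"},"squeeze":{"type":"number"}},"required":["turn","xyz","claw"]}

```bash
mkdir -p pics; cat > h.py <<'E'
import numpy as np, cv2
from rig import env, imaging
def cam(n):
    c=imaging.camera_info(n); K=np.array(c["camera_matrix"]); R=cv2.Rodrigues(np.array(c["rvec"],float))[0]; t=np.array(c["tvec"],float).ravel(); return K,float(c["k1"]),R,t
def ray(C,u,v):
    K,k,R,t=C; d=np.array([(u-K[0,2])/K[0,0],(v-K[1,2])/K[1,1]]); s=d.copy()
    for _ in range(20): s=d/(1+k*(s@s))
    return R.T@np.array([s[0],s[1],1]), -R.T@t
def atz(C,u,v,z):
    d,o=ray(C,u,v); return o+d*(z-o[2])/d[2]
def pt(C,D,u,v):
    d,o=ray(C,u,v); return o+d*D[int(round(v)),int(round(u))]
def cloud(C,D):
    K,k,R,t=C; h,w=D.shape; u,v=np.meshgrid(np.arange(w),np.arange(h))
    x=(u-K[0,2])/K[0,0]; y=(v-K[1,2])/K[1,1]; a,b=x,y
    for _ in range(20): f=1+k*(a*a+b*b); a,b=x/f,y/f
    P=np.stack([a*D,b*D,D],-1); return (P-t)@R
E
python3 - <<'E'
from h import *
s=env.observe(); print(s["time_s"],s["position"],s["tool_rot"])
for n in("top","side"):
    C=cam(n); im,D=imaging.get_image(n); np.savez(f"{n}.npz",im=im,D=D); print(n,-C[2].T@C[3],C[2][2],C[0][0,0],C[1])
    cv2.imwrite(f"pics/{n}1.png",cv2.resize(im,(800,600)))
E
```

```text
0.0 [ 0.20944931 -0.50824447  0.23067596] [[ 9.24606102e-01  3.80924520e-01 -2.58174345e-04]
 [ 3.80924461e-01 -9.24604937e-01  1.50539726e-03]
 [ 3.34733457e-04 -1.49024442e-03 -9.99998834e-01]]
top [0.31562641 0.00749848 1.22565196] [ 0.17582369 -0.01185722 -0.98435026] 386.28225386538276 -0.10770652532091361
side [0.21708747 0.58469068 0.59340227] [ 0.375687   -0.70467514 -0.60190716] 359.9735099404117 -0.11319126876331013
```

View pics/top1.png

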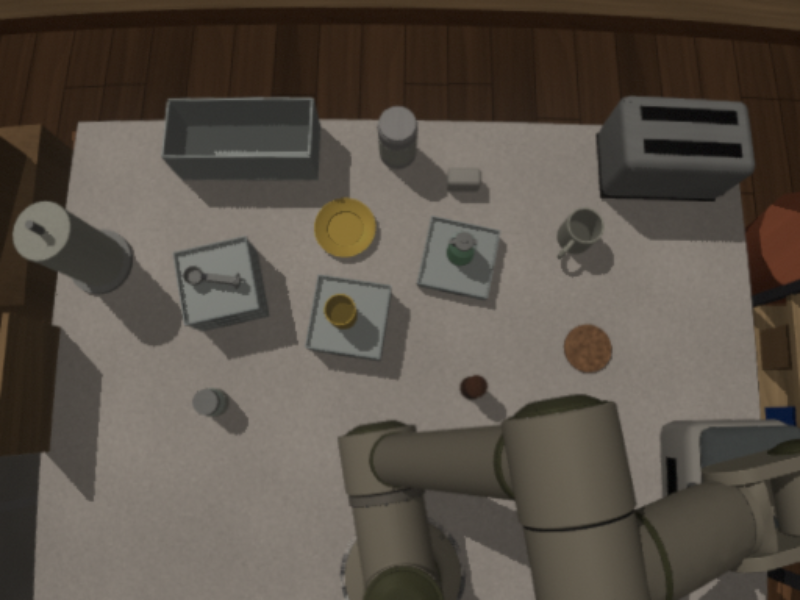

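View pics/side1.png

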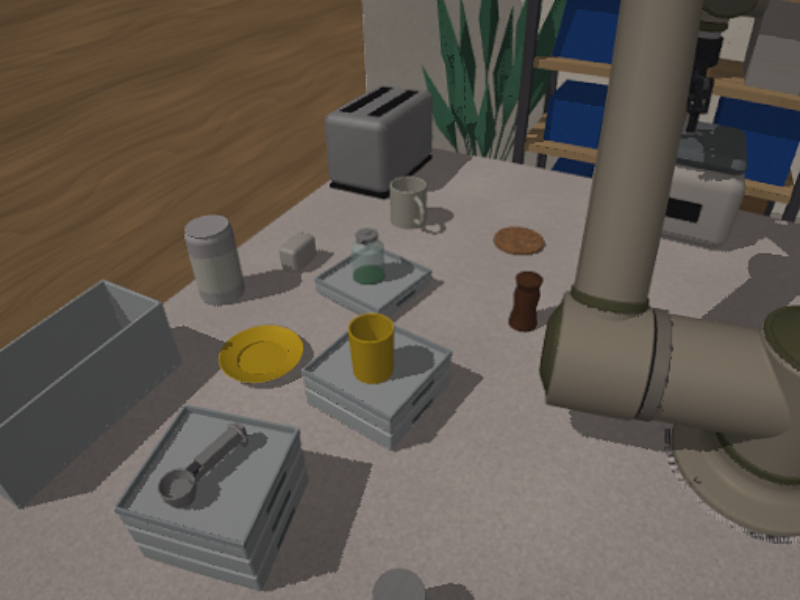

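The top view shows (800x600 px) the triple tray at (220,283) with the spoons, the double at (350,318) with the cup and the single at (459,260) with the cruet. The coaster is at (588,348), the plate (346,228), the mug (580,232) and the mill (474,387). Next I'll enlarge the crops and check the depth.

```bash
python3 - <<'E'
from h import *
z=np.load("top.npz"); im,D=z["im"],z["D"]; C=cam("top"); P=cloud(C,D)
c=im[130:240,105:325]; c=cv2.convertScaleAbs(cv2.resize(c,(792,396),interpolation=cv2.INTER_CUBIC),alpha=1.5); cv2.imwrite("pics/crop.png",c)
for n,(u,v),zt in(("triple",(141,181),.105),("double",(224,203),.07),("single",(293,166),.035),("coaster",(376,223),.008)):
    Q=P[v-40:v+40,u-40:u+40].reshape(-1,3); c0=atz(C,u,v,zt)[:2]; m=(abs(Q[:,2]-zt)<(.013 if zt>.01 else .004))&(np.hypot(*(Q[:,:2]-c0).T)<.115)
    r=cv2.minAreaRect(Q[m,:2].astype(np.float32)*1000); print(n,m.sum(),r,np.median(Q[m,2]),c0)
# coaster by colour
hsv=cv2.cvtColor(im,cv2.COLOR_BGR2HSV); sub=hsv[200:245,355:400]; m=(sub[...,1]>90); v,u=np.nonzero(m); e=cv2.fitEllipse(cv2.findContours(m.astype(np.uint8),0,1)[0][0]); print(e,atz(C,355+e[0][0],200+e[0][1],.008))
m=(abs(P[...,2]-.085)<.004); 
for n,(u,v) in (("cruet lid",(295,155)),("cup",(218,199)),("mug",(372,145)),("mill",(303,246)),("plate",(221,146)),("bigcan",(60,160)),("can2",(255,82)),("small",(135,258))):
    Q=P[v-22:v+23,u-22:u+23].reshape(-1,3); h=np.percentile(Q[:,2],99); k=Q[Q[:,2]>h-.008]; print(n,h,(k[:,:2].max(0)+k[:,:2].min(0))/2,k[:,:2].max(0)-k[:,:2].min(0))
E
```

```text
triple 2188 ((558.661376953125, 364.9357604980469), (149.76239013671875, 149.72470092773438), 13.728455543518066) 0.09674563571504508 [0.55201266 0.35320525]
double 2072 ((497.5098876953125, 110.29219055175781), (147.38877868652344, 146.87380981445312), 81.8737564086914) 0.06172992030726375 [0.49420539 0.10591833]
single 1688 ((628.405517578125, -109.23193359375), (146.16259765625, 148.80038452148438), 78.31124877929688) 0.026524736963844463 [ 0.62126309 -0.10708907]
coaster 929 ((451.4554748535156, -377.1436767578125), (228.84442138671875, 212.91543579101562), 83.47473907470703) 0.007305419038768149 [ 0.44443657 -0.37616272]
((20.763933181762695, 22.622175216674805), (28.344783782958984, 29.956785202026367), 137.82327270507812) [ 0.44564831 -0.37543402  0.008     ]
cruet lid 0.11559751041020706 [ 0.48658663 -0.06136556] [0.34192044 0.13772809]
cup 0.13725393390923096 [0.42180776 0.07727824] [0.2123627 0.1395595]
mug 0.08827183777632008 [ 0.51836152 -0.19406951] [0.40547023 0.40313598]
mill 0.10026284307784061 [ 0.34619822 -0.07392947] [0.07474091 0.16285592]
plate 0.02165838886148355 [0.53559731 0.09926204] [0.4399418  0.18352712]
bigcan 0.23476031509840112 [0.48088855 0.31305767] [0.33052429 0.61111837]
can2 0.1449543529249284 [0.60976715 0.01848291] [0.58828148 0.07045691]
small 0.08015856688179637 [0.32750095 0.20598464] [0.04765485 0.39697232]
```

View pics/crop.png

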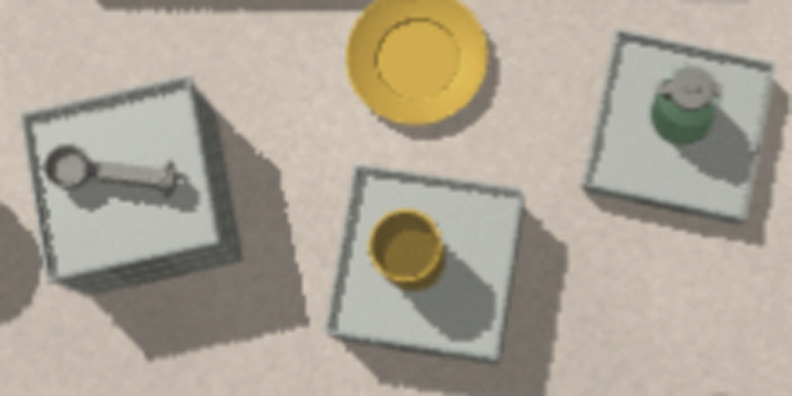

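The enlarged crop shows these corners. Triple: (24,116), (190,80), (220,242), (50,280). Double: (358,168), (522,190), (498,360), (330,333). Single: (618,33), (772,66), (745,219), (585,187). The cup rim is at (407,246), the lid at (689,87), the bowl at (69,166) and the ring at (172,177).

```bash
python3 - <<'E'
from h import *
C=cam("top"); f=lambda p,z: atz(C,105+(p[0]+.5)/3.6-.5,130+(p[1]+.5)/3.6-.5,z)[:2]
for n,z,c in(("triple",.105,[(24,116),(190,80),(220,242),(50,280)]),("double",.07,[(358,168),(522,190),(498,360),(330,333)]),("single",.035,[(618,33),(772,66),(745,219),(585,187)])):
    X=np.array([f(p,z) for p in c]); e=X[1]-X[0]+X[2]-X[3]; print(n,X.mean(0).round(4),[round(np.linalg.norm(X[i]-X[i-1]),3) for i in range(4)],np.degrees(np.arctan2(e[1],e[0])))
print("cup",f((407,246),.135)); print("lid",f((689,87),.112)); a,b=f((69,166),.121),f((172,177),.112); print("bowl,ring",a,b,np.linalg.norm(a-b),np.degrees(np.arctan2(*(a-b)[::-1])))
g=lambda u,v,z: print(atz(C,u*.64,v*.64,z).round(3))
g(584,222,.085);g(474,382,.1);g(346,228,.015)
print(cam("wrist"))
E
```

```text
triple [0.5573 0.3625] [np.float64(0.143), np.float64(0.144), np.float64(0.142), np.float64(0.144)] -76.8043766257549
double [0.4961 0.1084] [np.float64(0.142), np.float64(0.141), np.float64(0.146), np.float64(0.142)] -97.74734886867009
single [ 0.6264 -0.109 ] [np.float64(0.144), np.float64(0.141), np.float64(0.142), np.float64(0.143)] -101.23424145842458
cup [0.49849879 0.11883473]
lid [ 0.63928382 -0.10900874]
bowl,ring [0.56398408 0.40119717] [0.5575402 0.3170849] 0.08435874252035155 85.6191060801845
[ 0.69  -0.356  0.085]
[ 0.37 -0.13  0.1 ]
[0.691 0.124 0.015]
(array([[332.03385906,   0.        , 253.82153735],
       [  0.        , 332.03385906, 194.30064024],
       [  0.        ,   0.        ,   1.        ]]), -0.018876231439257724, array([[ 0.38143589, -0.92439159, -0.00261674],
       [-0.88499078, -0.36599251,  0.28782077],
       [-0.26701681, -0.10746939, -0.95768072]]), array([-0.54970124, -0.03782766,  0.38023349]))
```

Emit:
{"method": "arm_command", "body": {"turn": [[0, 0, 0], [0, 0, 0], [0, 0, 0], [0, 0, 0], [0, 0, 0], [0, 0, 0], [0, 0, 0], [0, 0, 0], [0, 0, 0], [0, 0, 0], [0, 0, 0], [0, 0, 0]], "xyz": [[0.5, -0.2, 0], [0.9, -0.34, 0], [0.9, -0.34, 0], [0.9, -0.34, 0], [0.9, -0.34, 0], [0.9, -0.34, 0], [0.9, -0.34, 0], [0.9, -0.34, 0], [0.9, -0.34, 0], [0.9, -0.34, 0], [0.9, -0.34, 0], [0.6, -0.2, 0]], "claw": [85, 85, 85, 85, 85, 85, 85, 85, 85, 85, 85, 85], "squeeze": 30}}

```text
time_s: 1.3
position: [0.6056, -0.1378, 0.2307]
tool_rot: [[0.924, 0.383, -0.001], [0.383, -0.924, 0.001], [-0.0, -0.001, -1.0]]
ft_force: [-0.4, -0.4, -0.0]
grip_width: 0.0852
gripper_force: 0.0
```

```bash
cat >> h.py <<'E'
def rel(x,y,z,yaw=None):
    s=env.observe(); R=np.array(s["tool_rot"]); p=np.array(s["position"]); d=R.T@(np.array([x,y,z])-p)/.05
    print("t",round(s["time_s"],2),"pos",p.round(4),"yaw",round(np.degrees(np.arctan2(R[1,0],R[0,0])),2),"tilt",R[2].round(4),"units",d.round(3),"w",round(s["grip_width"],4),"F",np.round(s["ft_force"],1),"q6",s["q"][5])
def shot(n,name,box=None,s=1.5):
    C=cam(n); im,D=imaging.get_image(n); np.savez(f"{name}.npz",im=im,D=D)
    if box: im=im[box[1]:box[3],box[0]:box[2]]
    cv2.imwrite(f"pics/{name}.png",cv2.convertScaleAbs(cv2.resize(im,None,fx=s,fy=s,interpolation=cv2.INTER_CUBIC),alpha=1.4)); return C,D
E
python3 - <<'E'
from h import *
rel(.635,-.109,.2); C,D=shot("wrist","w1")
import pickle; pickle.dump(C,open("w1.pkl","wb"))
E
```

```text
t 1.3 pos [ 0.6056 -0.1378  0.2307] yaw 22.51 tilt [-3.e-04 -9.e-04 -1.e+00] units [ 0.763 -0.306  0.615] w 0.0852 F [-0.4 -0.4 -0. ] q6 43.760894201554045
```

View pics/w1.png

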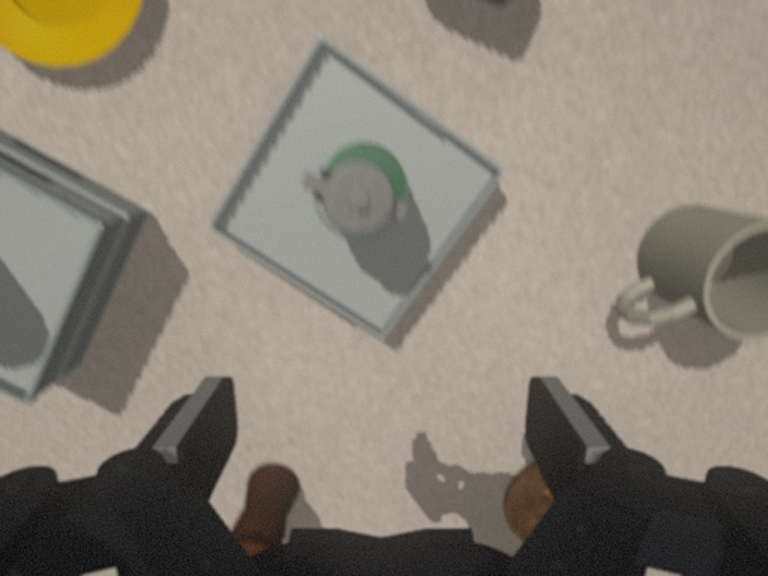

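The wrist view shows the cruet lid centred at (361,197) and the knob at (361,201). The single tray's rim corners are (323,42), (499,175), (382,338) and (215,225).

```bash
python3 - <<'E'
from h import *
import pickle; C=pickle.load(open("w1.pkl","rb")); f=lambda u,v,z: atz(C,(u+.5)/1.5-.5,(v+.5)/1.5-.5,z)
X=np.array([f(*p,.035) for p in[(323,42),(499,175),(382,338),(215,225)]]);print(X.mean(0),[np.linalg.norm(X[i]-X[i-1]).round(3) for i in range(4)])
print("lid",f(361,197,.112)); rel(*f(361,197,.112)[:2],.048)
E
```

```text
[ 0.63151793 -0.10808442  0.035     ] [np.float64(0.138), np.float64(0.14), np.float64(0.14), np.float64(0.141)]
lid [ 0.64434588 -0.11077719  0.112     ]
t 1.35 pos [ 0.6077 -0.1354  0.2303] yaw 22.64 tilt [ 0.001  -0.0016 -1.    ] units [ 0.863 -0.166  3.648] w 0.0849 F [-1.8  3.3 -1.4] q6 43.86587711013142
```

Emit:
{"method": "arm_command", "body": {"turn": [[0, 0, 0], [0, 0, 0], [0, 0, 0], [0, 0, 0], [0, 0, 0]], "xyz": [[0.4, -0.1, 0.4], [0.42, -0.1, 0.4], [0, 0, 0], [0, 0, 0], [0, 0, 0]], "claw": [85, 85, 85, 85, 85]}}

```text
time_s: 1.85
position: [0.638, -0.1163, 0.1923]
tool_rot: [[0.925, 0.38, 0.001], [0.38, -0.925, -0.001], [0.001, 0.001, -1.0]]
ft_force: [-0.7, 0.2, 0.6]
grip_width: 0.0847
gripper_force: 0.0
```

```bash
python3 - <<'E'
from h import *
rel(.642,-.110,.048); C,D=shot("wrist","w2")
import pickle; pickle.dump(C,open("w2.pkl","wb"))
P=cloud(C,D); m=(P[...,2]>.095)&(P[...,2]<.135); m[256:]=0; Q=P[m]; print(m.sum(), Q.mean(0) if m.any() else 0, (Q.max(0)+Q.min(0))/2,np.ptp(Q,0))
E
```

```text
t 1.85 pos [ 0.638  -0.1163  0.1923] yaw 22.36 tilt [ 8.e-04  1.e-03 -1.e+00] units [ 0.12  -0.089  2.886] w 0.0847 F [-0.7  0.2  0.6] q6 46.8772652774857
2739 [ 0.64312535 -0.10926837  0.11072211] [ 0.64210128 -0.10930659  0.10589377] [0.038479   0.05620564 0.02177275]
```

View pics/w2.png

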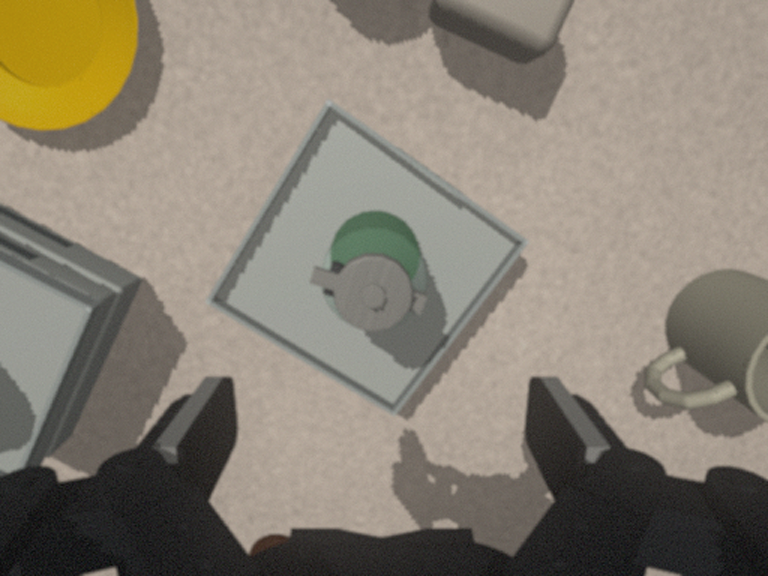

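The lid is now centred at (373,293). The tray corners are (331,104), (523,243), (397,411) and (212,300).

```bash
python3 - <<'E'
from h import *
import pickle; C=pickle.load(open("w2.pkl","rb")); f=lambda u,v,z: atz(C,(u+.5)/1.5-.5,(v+.5)/1.5-.5,z)
X=np.array([f(*p,.035) for p in[(331,104),(523,243),(397,411),(212,300)]]);print(X.mean(0),[np.linalg.norm(X[i]-X[i-1]).round(3) for i in range(4)])
print("lid",f(373,293,.112)); rel(*f(373,293,.112)[:2],.048)
E
```

```text
[ 0.63122124 -0.1094597   0.035     ] [np.float64(0.141), np.float64(0.14), np.float64(0.138), np.float64(0.142)]
lid [ 0.64209804 -0.11113556  0.112     ]
t 1.9 pos [ 0.6379 -0.1163  0.1925] yaw 22.35 tilt [ 0.0011  0.0012 -1.    ] units [ 0.114 -0.068  2.89 ] w 0.0848 F [-0.1  0.4  0.5] q6 46.88219223666685
```

Emit:
{"method": "arm_command", "body": {"turn": [[0, 0, 0], [0, 0, 0], [0, 0, 0], [0, 0, 0], [0, 0, 0], [0, 0, 0], [0, 0, 0], [0, 0, 0], [0, 0, 0], [0, 0, 0], [0, 0, 0], [0, 0, 0]], "xyz": [[0.12, -0.08, 0.2], [0, 0, 0.4], [0, 0, 0.4], [0, 0, 0.4], [0, 0, 0.4], [0, 0, 0.4], [0, 0, 0.4], [0, 0, 0.29], [0, 0, 0], [0, 0, 0], [0, 0, 0], [0, 0, 0]], "claw": [85, 85, 85, 85, 85, 85, 85, 85, 85, 75, 68, 64]}}

```text
time_s: 3.1
position: [0.6426, -0.1098, 0.0479]
tool_rot: [[0.925, 0.381, 0.002], [0.381, -0.925, -0.001], [0.001, 0.001, -1.0]]
ft_force: [0.7, -0.0, -0.2]
grip_width: 0.064
gripper_force: 0.0
```

Emit:
{"method": "arm_command", "body": {"turn": [[0, 0, 0], [0, 0, 0], [0, 0, 0], [0, 0, 0], [0, 0, 0], [0, 0, 0], [0, 0, 0], [0, 0, 0]], "xyz": [[0, 0, 0], [0, 0, 0], [0, 0, 0], [0, 0, 0], [0, 0, 0], [0, 0, 0], [0, 0, 0], [0, 0, 0]], "claw": [60, 58, 56, 52, 48, 48, 48, 48], "squeeze": 30}}

```text
time_s: 3.9
position: [0.6425, -0.1099, 0.0475]
tool_rot: [[0.925, 0.381, 0.001], [0.381, -0.925, -0.001], [0.001, 0.001, -1.0]]
ft_force: [-0.7, -1.8, 6.1]
grip_width: 0.0553
gripper_force: 31.7
```

```bash
python3 - <<'E'
from h import *
rel(.446,-.3765,.12)
E
```

```text
t 3.9 pos [ 0.6425 -0.1099  0.0475] yaw 22.38 tilt [ 8.e-04  1.e-03 -1.e+00] units [-5.662  3.435 -1.452] w 0.0553 F [-0.7 -1.8  6.1] q6 47.53277353776443
```

Emit:
{"method": "arm_command", "body": {"turn": [[0, 0, 0], [0, 0, 0], [0, 0, 0], [0, 0, 0], [0, 0, 0], [0, 0, 0], [0, 0, 0], [0, 0, 0], [0, 0, 0], [0, 0, 0], [0, 0, 0], [0, 0, 0]], "xyz": [[0, 0, -0.1], [0, 0, -0.2], [0, 0, -0.3], [0, 0, -0.3], [0, 0, -0.3], [0, 0, -0.3], [0, 0, -0.3], [-0.1, 0.06, -0.2], [-0.2, 0.12, 0], [-0.36, 0.22, 0], [-0.45, 0.27, 0], [-0.45, 0.27, 0]], "claw": [48, 48, 48, 48, 48, 48, 48, 48, 48, 48, 48, 48], "squeeze": 35}}

```text
time_s: 5.1
position: [0.5864, -0.1838, 0.1459]
tool_rot: [[0.925, 0.381, -0.002], [0.381, -0.925, 0.001], [-0.001, -0.001, -1.0]]
ft_force: [-0.1, -0.5, -4.0]
grip_width: 0.0554
gripper_force: 37.8
```

Emit:
{"method": "arm_command", "body": {"turn": [[0, 0, 0], [0, 0, 0], [0, 0, 0], [0, 0, 0], [0, 0, 0], [0, 0, 0], [0, 0, 0], [0, 0, 0], [0, 0, 0], [0, 0, 0], [0, 0, 0], [0, 0, 0]], "xyz": [[-0.45, 0.27, 0], [-0.45, 0.27, 0], [-0.45, 0.27, 0], [-0.45, 0.27, 0], [-0.45, 0.27, 0], [-0.45, 0.27, 0], [-0.45, 0.27, 0], [-0.4, 0.25, 0], [-0.3, 0.18, 0], [-0.2, 0.12, 0], [0, 0, 0], [0, 0, 0]], "claw": [48, 48, 48, 48, 48, 48, 48, 48, 48, 48, 48, 48]}}

```text
time_s: 6.3
position: [0.4473, -0.3723, 0.1467]
tool_rot: [[0.925, 0.381, -0.0], [0.381, -0.925, 0.001], [0.0, -0.001, -1.0]]
ft_force: [0.2, 1.5, -2.8]
grip_width: 0.0549
gripper_force: 37.8
```

```bash
python3 - <<'E'
from h import *
rel(.446,-.3765,.032); C,D=shot("wrist","w3"); rel(.446,-.3765,.032)
import pickle; pickle.dump(C,open("w3.pkl","wb"))
E
```

```text
t 6.3 pos [ 0.4473 -0.3723  0.1467] yaw 22.39 tilt [ 2.e-04 -6.e-04 -1.e+00] units [-0.057  0.069  2.293] w 0.0549 F [ 0.2  1.5 -2.8] q6 16.17557660554644
t 6.35 pos [ 0.4476 -0.372   0.1467] yaw 22.43 tilt [ 2.e-04 -5.e-04 -1.e+00] units [-0.063  0.072  2.294] w 0.0551 F [-0.6 -0.4 -3. ] q6 16.173266556491747
```

View pics/w3.png

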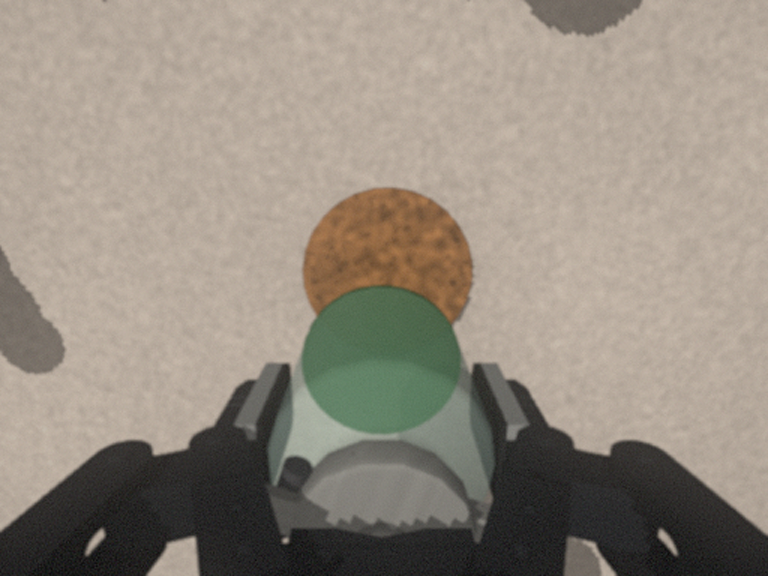

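The wrist view shows the coaster with its top edge at (388,188), left edge at (304,268) and right edge at (473,268). The underside of the cruet is centred at (381,359).

```bash
python3 - <<'E'
from h import *
import pickle; C=pickle.load(open("w3.pkl","rb")); f=lambda u,v,z: atz(C,(u+.5)/1.5-.5,(v+.5)/1.5-.5,z)
im=np.load("w3.npz")["im"]; h=cv2.cvtColor(im,cv2.COLOR_BGR2HSV); m=((h[...,1]>100)&(h[...,0]<20)&(h[...,2]>50)).astype(np.uint8); m[230:]=0
c=max(cv2.findContours(m,0,1)[0],key=len)[:,0]; c=c[c[:,1]<185]; X=np.array([atz(C,*p,.008)[:2] for p in c])
A=np.c_[2*X,np.ones(len(X))]; s=np.linalg.lstsq(A,(X**2).sum(1),rcond=None)[0]; print("coaster",s[:2],np.sqrt(s[2]+s[:2]@s[:2]))
s0=env.observe(); print("cruet base",f(381,359,s0["position"][2]-.023)); rel(*s[:2],.0315)
E
```

```text
coaster [ 0.4490283  -0.37578389] 0.04813090669504697
cruet base [ 0.44585522 -0.37344734  0.12370848]
t 6.35 pos [ 0.4476 -0.372   0.1467] yaw 22.43 tilt [ 2.e-04 -5.e-04 -1.e+00] units [-2.000e-03  8.200e-02  2.304e+00] w 0.0551 F [-0.6 -0.4 -3. ] q6 16.173266556491747
```

Emit:
{"method": "arm_command", "body": {"turn": [[0, 0, 0], [0, 0, 0], [0, 0, 0], [0, 0, 0], [0, 0, 0], [0, 0, 0], [0, 0, 0], [0, 0, 0], [0, 0, 0], [0, 0, 0], [0, 0, 0], [0, 0, 0]], "xyz": [[0, 0.08, 0.1], [0, 0, 0.3], [0, 0, 0.35], [0, 0, 0.35], [0, 0, 0.35], [0, 0, 0.3], [0, 0, 0.2], [0, 0, 0.15], [0, 0, 0.1], [0, 0, 0.07], [0, 0, 0.03], [0, 0, 0]], "claw": [48, 48, 48, 48, 48, 48, 48, 48, 48, 48, 48, 48]}}

```text
time_s: 7.55
position: [0.4488, -0.3765, 0.032]
tool_rot: [[0.925, 0.381, 0.0], [0.381, -0.925, -0.0], [0.0, 0.0, -1.0]]
ft_force: [-0.4, -0.5, -2.1]
grip_width: 0.055
gripper_force: 37.8
```

Emit:
{"method": "arm_command", "body": {"turn": [[0, 0, 0], [0, 0, 0], [0, 0, 0], [0, 0, 0], [0, 0, 0], [0, 0, 0], [0, 0, 0], [0, 0, 0], [0, 0, 0], [0, 0, 0]], "xyz": [[0, 0, 0], [0, 0, 0], [0, 0, 0], [0, 0, 0], [0, 0, 0], [0, 0, 0], [0, 0, 0], [0, 0, 0], [0, 0, 0], [0, 0, 0]], "claw": [54, 56, 58, 60, 64, 68, 72, 76, 80, 85]}}

```text
time_s: 8.55
position: [0.4487, -0.3764, 0.0318]
tool_rot: [[0.925, 0.381, -0.0], [0.381, -0.925, 0.0], [0.0, -0.0, -1.0]]
ft_force: [0.2, -0.6, 1.0]
grip_width: 0.0853
gripper_force: 0.0
```

```bash
python3 - <<'E'
from h import *
rel(.5,.115,.2)
E
```

```text
t 8.55 pos [ 0.4487 -0.3764  0.0318] yaw 22.39 tilt [ 0.e+00 -1.e-04 -1.e+00] units [ 4.692 -8.697 -3.363] w 0.0853 F [ 0.2 -0.6  1. ] q6 16.04363307440686
```

Emit:
{"method": "arm_command", "body": {"turn": [[0, 0, 0], [0, 0, 0], [0, 0, 0], [0, 0, 0], [0, 0, 0], [0, 0, 0], [0, 0, 0], [0, 0, 0]], "xyz": [[0, 0, -0.2], [0, 0, -0.4], [0, 0, -0.6], [0, 0, -0.6], [0, 0, -0.7], [0, 0, -0.7], [0, 0, -0.6], [0, 0, -0.2]], "claw": [85, 85, 85, 85, 85, 85, 85, 85]}}

```text
time_s: 9.35
position: [0.4492, -0.3769, 0.2359]
tool_rot: [[0.925, 0.381, 0.004], [0.381, -0.925, -0.005], [0.002, 0.006, -1.0]]
ft_force: [0.1, 0.2, 0.7]
grip_width: 0.0848
gripper_force: 0.0
```

Emit:
{"method": "arm_command", "body": {"turn": [[0, 0, 0], [0, 0, 0], [0, 0, 0], [0, 0, 0], [0, 0, 0], [0, 0, 0], [0, 0, 0], [0, 0, 0], [0, 0, 0], [0, 0, 0], [0, 0, 0], [0, 0, 0]], "xyz": [[0.2, -0.35, 0], [0.4, -0.72, 0], [0.43, -0.8, 0], [0.43, -0.8, 0], [0.43, -0.8, 0], [0.43, -0.8, 0], [0.43, -0.8, 0], [0.43, -0.8, 0], [0.43, -0.8, 0], [0.43, -0.8, 0], [0.43, -0.8, 0], [0.2, -0.4, 0]], "claw": [85, 85, 85, 85, 85, 85, 85, 85, 85, 85, 85, 85]}}

```text
time_s: 10.55
position: [0.4989, 0.1164, 0.2314]
tool_rot: [[0.924, 0.383, -0.001], [0.383, -0.924, 0.001], [-0.001, -0.001, -1.0]]
ft_force: [0.9, -0.5, -0.2]
grip_width: 0.0846
gripper_force: 0.0
```

Emit:
{"method": "arm_command", "body": {"turn": [[0, 0, 0], [0, 0, 0], [0, 0, 0], [0, 0, 0]], "xyz": [[0, 0, 0], [0, 0, 0], [0, 0, 0], [0, 0, 0]], "claw": [85, 85, 85, 85]}}

```text
time_s: 10.95
position: [0.4995, 0.1122, 0.2318]
tool_rot: [[0.925, 0.379, -0.0], [0.379, -0.925, -0.0], [-0.0, 0.0, -1.0]]
ft_force: [0.2, -0.5, 0.3]
grip_width: 0.085
gripper_force: 0.0
```

```bash
python3 - <<'E'
from h import *
rel(.5,.118,.09); C,D=shot("wrist","w4"); import pickle; pickle.dump(C,open("w4.pkl","wb"))
P=cloud(C,D); m=(P[...,2]>.125)&(P[...,2]<.145); m[256:]=0; Q=P[m]; print(m.sum(),(Q.max(0)+Q.min(0))/2,np.ptp(Q,0))
Ct=cam("top"); im,D=imaging.get_image("top"); P=cloud(Ct,D)[205:240,350:400].reshape(-1,3); Q=P[(P[:,2]>.08)&(P[:,2]<.11)]; print("cruet lid",len(Q),Q.mean(0))
E
```

```text
t 10.95 pos [0.4995 0.1122 0.2318] yaw 22.29 tilt [-2.e-04  1.e-04 -1.e+00] units [ 0.053 -0.104  2.835] w 0.085 F [ 0.2 -0.5  0.3] q6 67.10544949523684
1429 [0.51701095 0.2070872  0.1313425 ] [0.0891252  0.23093736 0.01266226]
cruet lid 151 [ 0.44406366 -0.37379531  0.09502176]
```

View pics/w4.png

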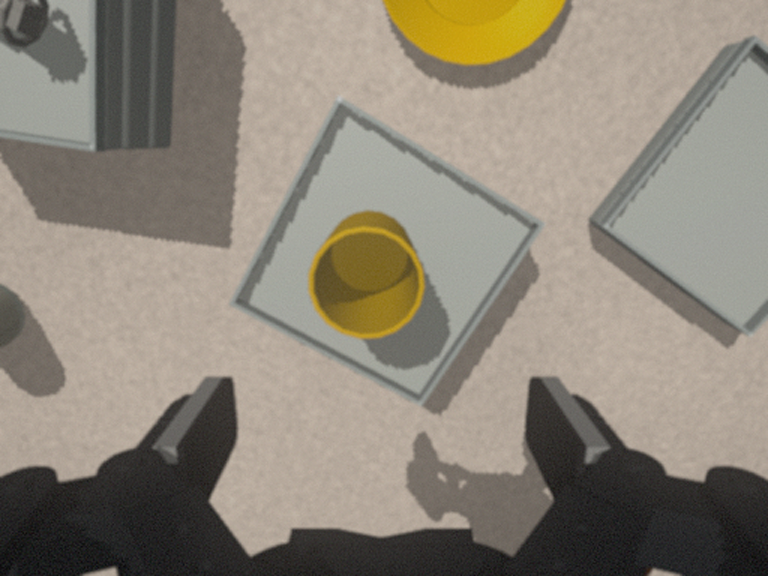

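The wrist view shows the cup rim centred at (367,282). The double tray's corners are (341,101), (541,222), (420,402) and (234,302). The top depth puts the cruet on the coaster.

```bash
python3 - <<'E'
from h import *
import pickle; C=pickle.load(open("w4.pkl","rb")); f=lambda u,v,z: atz(C,(u+.5)/1.5-.5,(v+.5)/1.5-.5,z)
X=np.array([f(*p,.07) for p in[(341,101),(541,222),(420,402),(234,302)]]);print(X.mean(0),[np.linalg.norm(X[i]-X[i-1]).round(3) for i in range(4)])
D=np.load("w4.npz")["D"];P=cloud(C,D)[140:228,200:290].reshape(-1,3);Q=P[P[:,2]>.125];print((Q.max(0)+Q.min(0))/2,np.ptp(Q,0))
c=f(367,282,.135);print("cup",c); rel(*c[:2],.088)
E
```

```text
[0.5004713  0.11026576 0.07      ] [np.float64(0.141), np.float64(0.14), np.float64(0.143), np.float64(0.141)]
[0.52013548 0.12086156 0.24977811] [0.09537427 0.0584861  0.24953349]
cup [0.50300492 0.12074957 0.135     ]
t 11.05 pos [0.4995 0.1125 0.2318] yaw 22.31 tilt [-1.e-04  0.e+00 -1.e+00] units [ 0.127 -0.127  2.877] w 0.0848 F [ 0.3 -0.8  0.3] q6 67.11675792113748
```

Emit:
{"method": "arm_command", "body": {"turn": [[0, 0, 0], [0, 0, 0], [0, 0, 0], [0, 0, 0], [0, 0, 0], [0, 0, 0], [0, 0, 0], [0, 0, 0], [0, 0, 0], [0, 0, 0], [0, 0, 0], [0, 0, 0]], "xyz": [[0.12, -0.12, 0.2], [0, 0, 0.4], [0, 0, 0.4], [0, 0, 0.4], [0, 0, 0.4], [0, 0, 0.4], [0, 0, 0.4], [0, 0, 0.27], [0, 0, 0], [0, 0, 0], [0, 0, 0], [0, 0, 0]], "claw": [85, 85, 85, 85, 85, 85, 85, 85, 85, 75, 68, 64], "squeeze": 20}}

```text
time_s: 12.25
position: [0.5031, 0.1212, 0.089]
tool_rot: [[0.925, 0.381, 0.001], [0.381, -0.925, 0.0], [0.001, 0.001, -1.0]]
ft_force: [0.6, -0.3, -0.7]
grip_width: 0.0641
gripper_force: 0.0
```

Emit:
{"method": "arm_command", "body": {"turn": [[0, 0, 0], [0, 0, 0], [0, 0, 0], [0, 0, 0], [0, 0, 0], [0, 0, 0], [0, 0, 0], [0, 0, 0]], "xyz": [[0, 0, 0], [0, 0, 0], [0, 0, 0], [0, 0, 0], [0, 0, 0], [0, 0, 0], [0, 0, 0], [0, 0, 0]], "claw": [61, 59, 57, 54, 51, 50, 50, 50]}}

```text
time_s: 13.05
position: [0.5028, 0.1214, 0.0889]
tool_rot: [[0.925, 0.381, 0.001], [0.381, -0.925, 0.0], [0.001, -0.0, -1.0]]
ft_force: [-1.7, 1.4, 5.5]
grip_width: 0.0581
gripper_force: 20.9
```

```bash
python3 - <<'E'
from h import *
rel(.6305,-.109,.19)
E
```

```text
t 13.05 pos [0.5028 0.1214 0.0889] yaw 22.39 tilt [ 9.e-04 -1.e-04 -1.e+00] units [ 0.607  5.233 -2.023] w 0.0581 F [-1.7  1.4  5.5] q6 68.03129576468199
```

Emit:
{"method": "arm_command", "body": {"turn": [[0, 0, 0], [0, 0, 0], [0, 0, 0], [0, 0, 0], [0, 0, 0], [0, 0, 0], [0, 0, 0], [0, 0, 0], [0, 0, 0], [0, 0, 0], [0, 0, 0], [0, 0, 0]], "xyz": [[0, 0, -0.1], [0, 0, -0.2], [0, 0, -0.3], [0, 0, -0.3], [0, 0, -0.3], [0, 0, -0.3], [0, 0, -0.3], [0, 0.1, -0.2], [0, 0.2, 0], [0.05, 0.4, 0], [0.05, 0.45, 0], [0.05, 0.45, 0]], "claw": [50, 50, 50, 50, 50, 50, 50, 50, 50, 50, 50, 50], "squeeze": 25}}

```text
time_s: 14.25
position: [0.5404, 0.0486, 0.1876]
tool_rot: [[0.925, 0.381, -0.001], [0.381, -0.925, -0.0], [-0.001, -0.0, -1.0]]
ft_force: [-0.3, -0.6, -0.9]
grip_width: 0.0576
gripper_force: 27.1
```

Emit:
{"method": "arm_command", "body": {"turn": [[0, 0, 0], [0, 0, 0], [0, 0, 0], [0, 0, 0], [0, 0, 0], [0, 0, 0], [0, 0, 0], [0, 0, 0], [0, 0, 0], [0, 0, 0], [0, 0, 0], [0, 0, 0]], "xyz": [[0.05, 0.45, 0], [0.05, 0.45, 0], [0.05, 0.45, 0], [0.05, 0.45, 0], [0.05, 0.45, 0], [0.05, 0.45, 0], [0.06, 0.45, 0], [0.05, 0.3, 0], [0.05, 0.18, 0], [0, 0, 0], [0, 0, 0], [0, 0, 0]], "claw": [50, 50, 50, 50, 50, 50, 50, 50, 50, 50, 50, 50]}}

```text
time_s: 15.45
position: [0.6302, -0.1084, 0.1883]
tool_rot: [[0.924, 0.382, -0.0], [0.382, -0.924, 0.0], [-0.0, -0.0, -1.0]]
ft_force: [-0.2, 0.5, -0.1]
grip_width: 0.0571
gripper_force: 27.1
```

```bash
python3 - <<'E'
from h import *
rel(.6305,-.109,.0545); C,D=shot("wrist","w5"); import pickle; pickle.dump(C,open("w5.pkl","wb"))
E
```

```text
t 15.45 pos [ 0.6302 -0.1084  0.1883] yaw 22.43 tilt [-2.e-04 -3.e-04 -1.e+00] units [1.000e-03 1.500e-02 2.676e+00] w 0.0571 F [-0.2  0.5 -0.1] q6 47.22600017331306
```

View pics/w5.png

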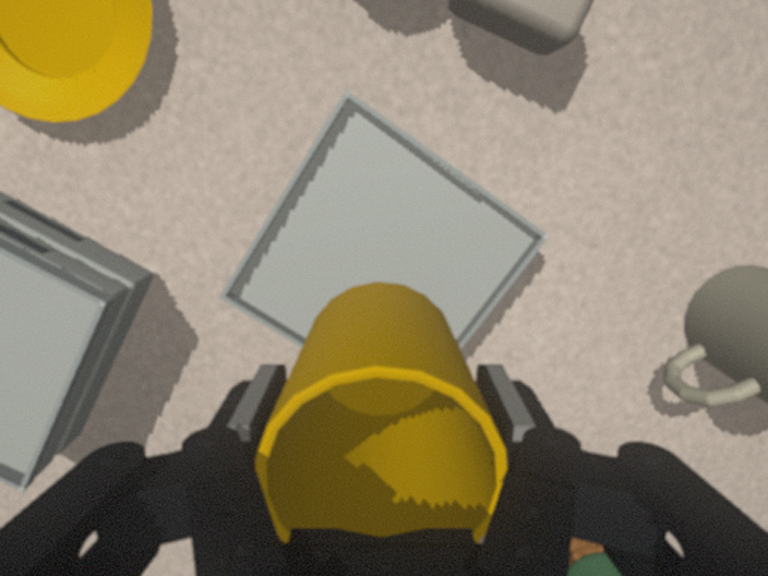

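The cup is held upright. The tray's left corner is (223,296), its right corner (545,238) and its top corner (347,96).

```bash
python3 - <<'E'
from h import *
import pickle; C=pickle.load(open("w5.pkl","rb")); f=lambda u,v,z: atz(C,(u+.5)/1.5-.5,(v+.5)/1.5-.5,z)
a,b=f(223,296,.035),f(545,238,.035); print((a+b)/2,np.linalg.norm(a-b)/2**.5)
rel(*((a+b)/2)[:2],.0545)
E
```

```text
[ 0.63028306 -0.1087813   0.035     ] 0.1419644943746951
t 15.5 pos [ 0.6303 -0.1083  0.1885] yaw 22.43 tilt [-0.e+00 -1.e-04 -1.e+00] units [-0.003  0.008  2.679] w 0.0578 F [ 0.3 -0.7 -1.5] q6 47.22367039504352
```

Emit:
{"method": "arm_command", "body": {"turn": [[0, 0, 0], [0, 0, 0], [0, 0, 0], [0, 0, 0], [0, 0, 0], [0, 0, 0], [0, 0, 0], [0, 0, 0], [0, 0, 0], [0, 0, 0], [0, 0, 0], [0, 0, 0]], "xyz": [[0, 0.01, 0.2], [0, 0, 0.35], [0, 0, 0.4], [0, 0, 0.4], [0, 0, 0.4], [0, 0, 0.35], [0, 0, 0.25], [0, 0, 0.15], [0, 0, 0.1], [0, 0, 0.06], [0, 0, 0.02], [0, 0, 0]], "claw": [50, 50, 50, 50, 50, 50, 50, 50, 50, 50, 50, 50]}}

```text
time_s: 16.7
position: [0.6309, -0.1095, 0.0547]
tool_rot: [[0.925, 0.381, 0.001], [0.381, -0.925, -0.0], [0.001, 0.0, -1.0]]
ft_force: [-0.5, 0.1, 0.1]
grip_width: 0.0576
gripper_force: 27.1
```

Emit:
{"method": "arm_command", "body": {"turn": [[0, 0, 0], [0, 0, 0], [0, 0, 0], [0, 0, 0], [0, 0, 0], [0, 0, 0], [0, 0, 0], [0, 0, 0], [0, 0, 0], [0, 0, 0]], "xyz": [[0, 0, 0], [0, 0, 0], [0, 0, 0], [0, 0, 0], [0, 0, 0], [0, 0, 0], [0, 0, 0], [0, 0, 0], [0, 0, 0], [0, 0, 0]], "claw": [56, 58, 60, 62, 65, 68, 72, 76, 80, 85]}}

```text
time_s: 17.7
position: [0.6308, -0.1094, 0.0543]
tool_rot: [[0.925, 0.381, -0.0], [0.381, -0.925, 0.0], [0.0, -0.0, -1.0]]
ft_force: [-0.4, -0.1, -0.2]
grip_width: 0.0854
gripper_force: 0.0
```

Emit:
{"method": "arm_command", "body": {"turn": [[0, 0, 0], [0, 0, 0], [0, 0, 0], [0, 0, 0], [0, 0, 0], [0, 0, 0], [0, 0, 0], [0, 0, 0]], "xyz": [[0, 0, -0.2], [0, 0, -0.4], [0, 0, -0.6], [0, 0, -0.6], [0, 0, -0.7], [0, 0, -0.7], [0, 0, -0.6], [0, 0, -0.2]], "claw": [85, 85, 85, 85, 85, 85, 85, 85]}}

```text
time_s: 18.5
position: [0.6314, -0.1096, 0.2587]
tool_rot: [[0.925, 0.381, 0.006], [0.381, -0.925, -0.002], [0.005, 0.004, -1.0]]
ft_force: [0.7, -0.6, 0.0]
grip_width: 0.0852
gripper_force: 0.0
```

```bash
python3 - <<'E'
from h import *
rel(.563,.364,.26)
E
```

```text
t 18.5 pos [ 0.6314 -0.1096  0.2587] yaw 22.4 tilt [ 0.0048  0.0045 -1.    ] units [ 2.345 -9.279 -0.057] w 0.0852 F [ 0.7 -0.6  0. ] q6 47.188433423925275
```

Emit:
{"method": "arm_command", "body": {"turn": [[0, 0, 0], [0, 0, 0], [0, 0, 0], [0, 0, 0], [0, 0, 0], [0, 0, 0], [0, 0, 0], [0, 0, 0], [0, 0, 0], [0, 0, 0], [0, 0, 0], [0, 0, 0]], "xyz": [[0.1, -0.4, 0], [0.2, -0.8, 0], [0.2, -0.85, 0], [0.2, -0.85, 0], [0.2, -0.85, 0], [0.2, -0.85, 0], [0.2, -0.85, 0], [0.25, -0.85, 0], [0.25, -0.85, 0], [0.2, -0.85, 0], [0.2, -0.85, 0], [0.15, -0.43, 0]], "claw": [85, 85, 85, 85, 85, 85, 85, 85, 85, 85, 85, 85]}}

```text
time_s: 19.7
position: [0.56, 0.3682, 0.2525]
tool_rot: [[0.923, 0.384, -0.003], [0.384, -0.923, -0.001], [-0.003, -0.001, -1.0]]
ft_force: [0.5, -0.4, 0.7]
grip_width: 0.0853
gripper_force: 0.0
```

Emit:
{"method": "arm_command", "body": {"turn": [[0, 0, -1], [0, 0, -1], [0, 0, -1], [0, 0, -1], [0, 0, -1], [0, 0, -1], [0, 0, -1], [0, 0, -1], [0, 0, -1], [0, 0, -1], [0, 0, -1], [0, 0, -1]], "xyz": [[0, 0, 0], [0, 0, 0], [0, 0, 0], [0, 0, 0], [0, 0, 0], [0, 0, 0], [0, 0, 0], [0, 0, 0], [0, 0, 0], [0, 0, 0], [0, 0, 0], [0, 0, 0]], "claw": [85, 85, 85, 85, 85, 85, 85, 85, 85, 85, 85, 85]}}

```text
time_s: 20.9
position: [0.5614, 0.3649, 0.2525]
tool_rot: [[0.128, 0.992, -0.003], [0.992, -0.128, -0.001], [-0.001, -0.003, -1.0]]
ft_force: [0.7, 0.5, 0.3]
grip_width: 0.0848
gripper_force: 0.0
```

Emit:
{"method": "arm_command", "body": {"turn": [[0, 0, -0.7], [0, 0, 0], [0, 0, 0], [0, 0, 0]], "xyz": [[0, 0, 0], [0, 0, 0], [0, 0, 0], [0, 0, 0]], "claw": [70, 60, 50, 45]}}

```text
time_s: 21.3
position: [0.5622, 0.3645, 0.2538]
tool_rot: [[0.073, 0.997, -0.001], [0.997, -0.073, -0.0], [-0.0, -0.001, -1.0]]
ft_force: [-0.1, -0.2, -0.5]
grip_width: 0.0451
gripper_force: 0.0
```

```bash
python3 - <<'E'
from h import *
rel(.563,.364,.1); C,D=shot("wrist","w6"); import pickle; pickle.dump(C,open("w6.pkl","wb"))
Ct=cam("top"); im,D=imaging.get_image("top"); P=cloud(Ct,D); cv2.imwrite("pics/t6.png",im)
h=cv2.cvtColor(im,cv2.COLOR_BGR2HSV); m=(h[...,1]>120)&(h[...,0]>18)&(h[...,0]<32)&(P[...,2]>.085)&(P[...,2]<.12)&(P[...,1]<0); Q=P[m]; print(m.sum(), (Q.max(0)+Q.min(0))/2 if m.any() else 0, np.ptp(Q,0) if m.any() else 0)
E
```

```text
t 21.3 pos [0.5622 0.3645 0.2538] yaw 85.83 tilt [-4.e-04 -1.e-03 -1.e+00] units [-0.008  0.019  3.075] w 0.0451 F [-0.1 -0.2 -0.5] q6 27.022850300360123
76 [ 0.43619775 -0.29412421  0.0944898 ] [0.43812472 0.42323616 0.01889361]
```

View pics/w6.png

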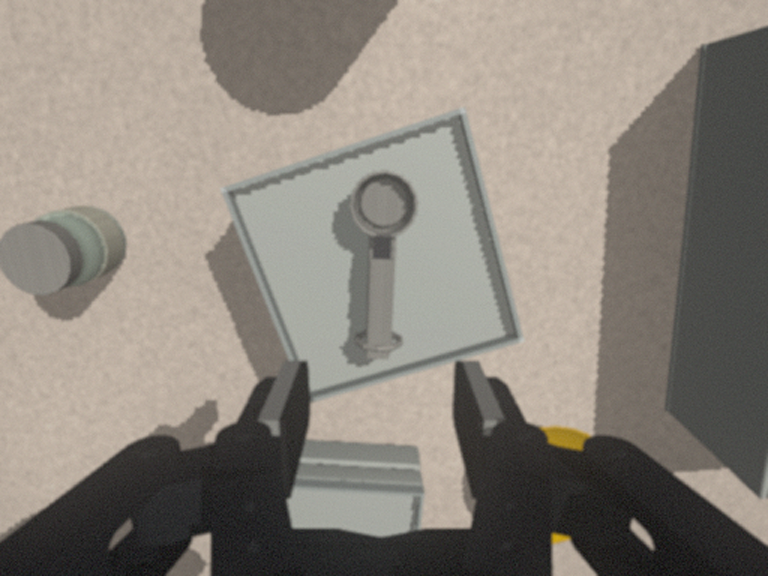

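The bowl is centred at (385,203), and the handle's top runs from (383,260) to (379,330). The triple tray's corners are (227,190), (462,112) and (520,338).

```bash
python3 - <<'E'
from h import *
import pickle; C=pickle.load(open("w6.pkl","rb")); f=lambda u,v,z: atz(C,(u+.5)/1.5-.5,(v+.5)/1.5-.5,z)
a,b=f(227,190,.105),f(520,338,.105); print("triple",(a+b)/2,np.linalg.norm(a-b)/2**.5)
bo=f(385,203,.121); h1=f(383,260,.123); h2=f(379,330,.123); r=f(380,333,.126)
d=(h1-h2)[:2]; print("bowl",bo,"h",h1,h2,"ring",r,"ang",np.degrees(np.arctan2(d[1],d[0])), np.linalg.norm((bo-r)[:2]))
d=(bo-r)[:2]; print(np.degrees(np.arctan2(d[1],d[0]))); d/=np.linalg.norm(d); g=(bo[:2]-42*d/1000+r[:2]+42*d/1000)/2; print("grasp",g); rel(*g,.1)
E
```

```text
triple [0.56176107 0.36540861 0.105     ] 0.14059421882261106
bowl [0.56757838 0.40525642 0.121     ] h [0.56423928 0.37383423 0.123     ] [0.55891273 0.33201171 0.123     ] ring [0.55945637 0.3312634  0.126     ] ang 82.74184196062612 0.0744374516535942
83.73587535758242
grasp [0.56351738 0.36825991]
t 21.4 pos [0.5625 0.3644 0.254 ] yaw 85.85 tilt [-2.e-04 -4.e-04 -1.e+00] units [0.079 0.017 3.081] w 0.0453 F [0.4 1.  0.2] q6 26.98690051085568
```

Emit:
{"method": "arm_command", "body": {"turn": [[0, 0, 0.27], [0, 0, 0], [0, 0, 0], [0, 0, 0], [0, 0, 0], [0, 0, 0], [0, 0, 0], [0, 0, 0], [0, 0, 0], [0, 0, 0], [0, 0, 0], [0, 0, 0]], "xyz": [[-0.02, 0.02, 0.2], [0, 0, 0.4], [0, 0, 0.4], [0, 0, 0.4], [0, 0, 0.4], [0, 0, 0.4], [0, 0, 0.35], [0, 0, 0.25], [0, 0, 0.15], [0, 0, 0.08], [0, 0, 0.04], [0, 0, 0]], "claw": [45, 45, 45, 45, 45, 45, 45, 45, 45, 45, 45, 45], "squeeze": 25}}

```text
time_s: 22.6
position: [0.5637, 0.3633, 0.1012]
tool_rot: [[0.095, 0.995, 0.001], [0.995, -0.095, 0.0], [0.0, 0.001, -1.0]]
ft_force: [0.9, 0.4, -0.3]
grip_width: 0.0453
gripper_force: 0.0
```

Emit:
{"method": "arm_command", "body": {"turn": [[0, 0, 0], [0, 0, 0], [0, 0, 0], [0, 0, 0], [0, 0, 0], [0, 0, 0], [0, 0, 0], [0, 0, 0], [0, 0, 0], [0, 0, 0], [0, 0, 0]], "xyz": [[0, 0, 0], [0, 0, 0], [0, 0, 0], [0, 0, 0], [0, 0, 0], [0, 0, 0], [0, 0, 0], [0, 0, 0], [0, 0, 0], [0, 0, 0], [0, 0, 0]], "claw": [38, 32, 27, 23, 20, 18, 16, 12, 9, 9, 9]}}

```text
time_s: 23.7
position: [0.5635, 0.3633, 0.1009]
tool_rot: [[0.095, 0.995, -0.0], [0.995, -0.095, 0.0], [0.0, -0.0, -1.0]]
ft_force: [-1.7, -0.2, 1.3]
grip_width: 0.0152
gripper_force: 24.4
```

```bash
python3 - <<'E'
from h import *
rel(.4995,.107,.2); C,D=shot("wrist","w7"); import pickle; pickle.dump(C,open("w7.pkl","wb"))
E
```

```text
t 23.7 pos [0.5635 0.3633 0.1009] yaw 84.54 tilt [ 0.e+00 -1.e-04 -1.e+00] units [-5.224 -0.787 -1.982] w 0.0152 F [-1.7 -0.2  1.3] q6 28.16968599041421
```

View pics/w7.png

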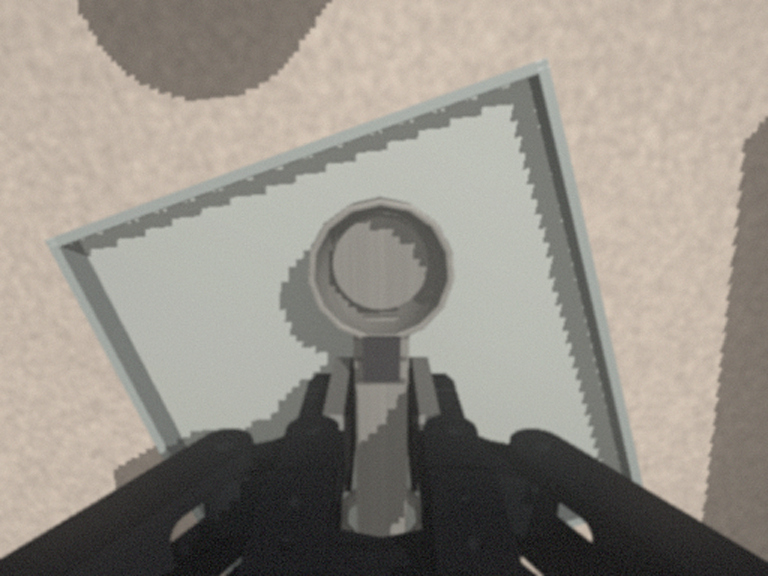

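The fingers have closed on the handle at 15 mm, and the bowl is centred at (381,267).

```bash
python3 - <<'E'
from h import *
import pickle; C=pickle.load(open("w7.pkl","rb")); f=lambda u,v,z: atz(C,(u+.5)/1.5-.5,(v+.5)/1.5-.5,z)
s=env.observe(); R=np.array(s["tool_rot"]); print(R.T@(f(381,267,.121)-s["position"])*1000)
a,b=f(549,63,.105),f(52,242,.105); print(a,b,np.linalg.norm(a-b))
E
```

```text
[ 42.60680094   0.37182783 -20.13218673]
[0.61559638 0.4513518  0.105     ] [0.47498651 0.41791854 0.105     ] 0.14452998984498125
```

Emit:
{"method": "arm_command", "body": {"turn": [[0, 0, 0], [0, 0, 0], [0, 0, 0], [0, 0, 0], [0, 0, 0], [0, 0, 0], [0, 0, 0], [0, 0, 0], [0, 0, 0], [0, 0, 0], [0, 0, 0], [0, 0, 0]], "xyz": [[0, 0, -0.1], [0, 0, -0.2], [0, 0, -0.3], [0, 0, -0.3], [0, 0, -0.3], [0, 0, -0.3], [-0.1, 0, -0.2], [-0.2, 0, -0.1], [-0.4, 0, 0], [-0.5, 0, 0], [-0.5, 0, 0], [-0.5, 0, 0]], "claw": [9, 9, 9, 9, 9, 9, 9, 9, 9, 9, 9, 9], "squeeze": 35}}

```text
time_s: 24.95
position: [0.5526, 0.252, 0.1906]
tool_rot: [[0.095, 0.995, -0.001], [0.995, -0.095, -0.0], [-0.0, -0.001, -1.0]]
ft_force: [0.6, -0.5, -1.2]
grip_width: 0.0145
gripper_force: 34.7
```

Emit:
{"method": "arm_command", "body": {"turn": [[0, 0, 0], [0, 0, 0], [0, 0, 0], [0, 0, 0], [0, 0, 0], [0, 0, 0], [0, 0, 0], [0, 0, 0], [0, 0, 0], [0, 0, 0]], "xyz": [[-0.5, -0.1, 0], [-0.5, -0.15, 0], [-0.5, -0.15, 0], [-0.5, -0.15, 0], [-0.5, -0.15, 0], [-0.4, -0.09, 0], [-0.15, 0, 0], [0, 0, 0], [0, 0, 0], [0, 0, 0]], "claw": [9, 9, 9, 9, 9, 9, 9, 9, 9, 9]}}

```text
time_s: 25.95
position: [0.4994, 0.1063, 0.1907]
tool_rot: [[0.094, 0.996, -0.0], [0.996, -0.094, 0.0], [0.0, -0.0, -1.0]]
ft_force: [0.3, -0.7, -1.3]
grip_width: 0.0148
gripper_force: 34.7
```

```bash
python3 - <<'E'
from h import *
rel(.4992,.1062,.067); C,D=shot("wrist","w8"); import pickle; pickle.dump(C,open("w8.pkl","wb"))
E
```

```text
t 25.95 pos [0.4994 0.1063 0.1907] yaw 84.59 tilt [ 1.e-04 -1.e-04 -1.e+00] units [-0.004 -0.004  2.474] w 0.0148 F [ 0.3 -0.7 -1.3] q6 4.121925730857597
```

View pics/w8.png

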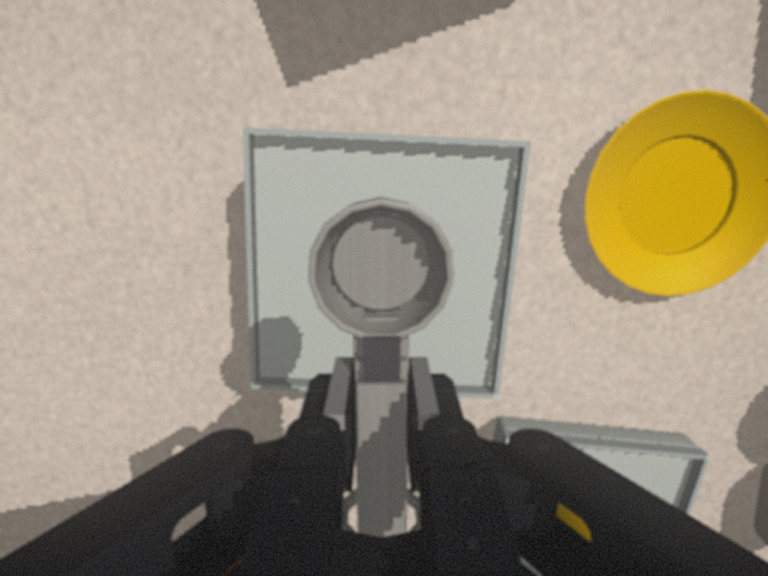

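The spoons are held level. The double tray's corners are (246,130), (527,143), (498,396) and (254,386).

```bash
python3 - <<'E'
from h import *
import pickle; C=pickle.load(open("w8.pkl","rb")); f=lambda u,v,z: atz(C,(u+.5)/1.5-.5,(v+.5)/1.5-.5,z)
X=np.array([f(*p,.07) for p in[(246,130),(527,143),(498,396),(254,386)]]);m=X.mean(0);print(m,[np.linalg.norm(X[i]-X[i-1]).round(3) for i in range(4)])
rel(m[0]-.0003,m[1]-.0036,.0665)
E
```

```text
[0.50032445 0.11070464 0.07      ] [np.float64(0.143), np.float64(0.143), np.float64(0.143), np.float64(0.144)]
t 26.0 pos [0.4994 0.1064 0.1907] yaw 84.6 tilt [ 1.e-04 -1.e-04 -1.e+00] units [0.016 0.011 2.484] w 0.0147 F [-0.6 -0.4 -1.3] q6 4.117048073513183
```

Emit:
{"method": "arm_command", "body": {"turn": [[0, 0, 0], [0, 0, 0], [0, 0, 0], [0, 0, 0], [0, 0, 0], [0, 0, 0], [0, 0, 0], [0, 0, 0], [0, 0, 0], [0, 0, 0], [0, 0, 0], [0, 0, 0]], "xyz": [[0.01, 0.01, 0.1], [0, 0, 0.25], [0, 0, 0.35], [0, 0, 0.4], [0, 0, 0.4], [0, 0, 0.35], [0, 0, 0.25], [0, 0, 0.17], [0, 0, 0.1], [0, 0, 0.07], [0, 0, 0.04], [0, 0, 0]], "claw": [9, 9, 9, 9, 9, 9, 9, 9, 9, 9, 9, 9]}}

```text
time_s: 27.2
position: [0.4999, 0.1062, 0.0669]
tool_rot: [[0.095, 0.995, 0.0], [0.995, -0.095, 0.0], [0.0, 0.0, -1.0]]
ft_force: [-0.2, -0.4, -0.7]
grip_width: 0.0145
gripper_force: 34.7
```

Emit:
{"method": "arm_command", "body": {"turn": [[0, 0, 0], [0, 0, 0], [0, 0, 0], [0, 0, 0], [0, 0, 0], [0, 0, 0], [0, 0, 0], [0, 0, 0]], "xyz": [[0, 0, 0], [0, 0, 0], [0, 0, 0], [0, 0, 0], [0, 0, 0], [0, 0, 0], [0, 0, 0], [0, 0, 0]], "claw": [14, 16, 18, 22, 28, 36, 45, 45]}}

```text
time_s: 28.0
position: [0.4998, 0.1062, 0.0668]
tool_rot: [[0.095, 0.995, -0.0], [0.995, -0.095, 0.0], [0.0, -0.0, -1.0]]
ft_force: [-0.4, 0.1, -0.2]
grip_width: 0.045
gripper_force: 0.0
```

Emit:
{"method": "arm_command", "body": {"turn": [[0, 0, 0], [0, 0, 0], [0, 0, 0], [0, 0, 0], [0, 0, 0], [0, 0, 0], [0, 0, 0], [0, 0, 0], [0, 0, 0]], "xyz": [[0, 0, -0.1], [0, 0, -0.3], [0, 0, -0.5], [0, 0, -0.6], [0, 0, -0.6], [0, 0, -0.5], [0, 0, -0.3], [0, 0, 0], [0, 0, 0]], "claw": [45, 45, 50, 60, 70, 80, 85, 85, 85]}}

```text
time_s: 28.9
position: [0.4996, 0.1061, 0.2114]
tool_rot: [[0.095, 0.995, -0.0], [0.995, -0.095, 0.0], [-0.0, -0.0, -1.0]]
ft_force: [0.2, -0.4, -1.0]
grip_width: 0.0849
gripper_force: 0.0
```

```bash
python3 - <<'E'
from h import *
rel(.448,-.3765,.21); C,D=shot("wrist","w9"); import pickle; pickle.dump(C,open("w9.pkl","wb"))
im,D=imaging.get_image("top"); cv2.imwrite("pics/t9.png",cv2.resize(im,(800,600)))
E
```

```text
t 28.9 pos [0.4996 0.1061 0.2114] yaw 84.54 tilt [-0.e+00 -4.e-04 -1.e+00] units [-9.707 -0.108  0.029] w 0.0849 F [ 0.2 -0.4 -1. ] q6 4.152683791921376
```

View pics/w9.png

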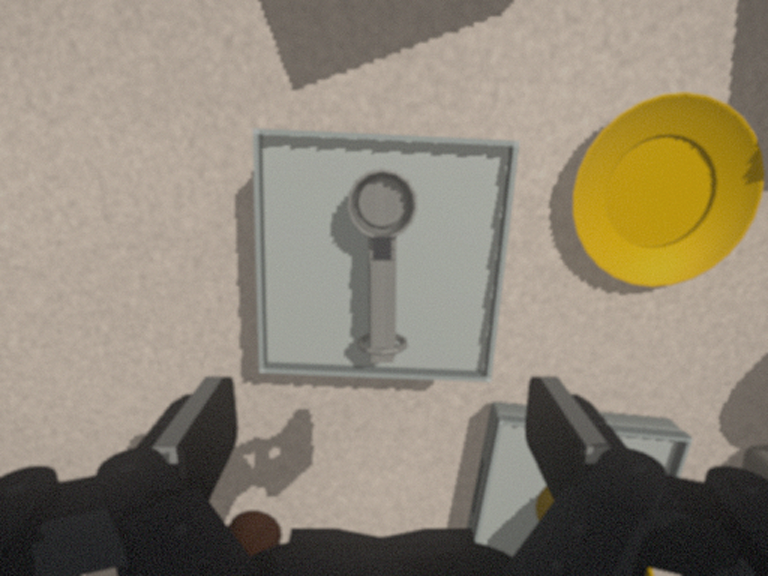

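The spoons lie centred in the double tray: bowl (382,203), tray centre about (385,255). Next is the cruet.

Emit:
{"method": "arm_command", "body": {"turn": [[0, 0, 0], [0, 0, 0], [0, 0, 0], [0, 0, 0], [0, 0, 0], [0, 0, 0], [0, 0, 0], [0, 0, 0], [0, 0, 0], [0, 0, 0], [0, 0, 0], [0, 0, 0]], "xyz": [[-0.3, 0, 0], [-0.7, 0, 0], [-0.9, 0, 0], [-0.9, 0, 0], [-0.9, 0, 0], [-0.9, 0, 0], [-0.9, 0, 0], [-0.9, 0, 0], [-0.9, 0, 0], [-0.9, -0.05, 0], [-0.9, -0.05, 0], [-0.6, -0.05, 0]], "claw": [85, 85, 85, 85, 85, 85, 85, 85, 85, 85, 85, 85]}}

```text
time_s: 30.2
position: [0.4452, -0.3785, 0.2104]
tool_rot: [[0.097, 0.995, -0.001], [0.995, -0.097, 0.001], [0.001, -0.002, -1.0]]
ft_force: [0.5, 0.7, 0.8]
grip_width: 0.0849
gripper_force: 0.0
```

Emit:
{"method": "arm_command", "body": {"turn": [[0, 0, 0], [0, 0, 0], [0, 0, 0], [0, 0, 0]], "xyz": [[0, 0, 0], [0, 0, 0], [0, 0, 0], [0, 0, 0]], "claw": [85, 85, 85, 85]}}

```text
time_s: 30.6
position: [0.4466, -0.3747, 0.2118]
tool_rot: [[0.094, 0.996, -0.0], [0.996, -0.094, 0.0], [0.0, -0.0, -1.0]]
ft_force: [-0.4, 0.3, 0.7]
grip_width: 0.0853
gripper_force: 0.0
```

```bash
python3 - <<'E'
from h import *
rel(.447,-.3765,.031); C,D=shot("wrist","w10"); import pickle; pickle.dump(C,open("w10.pkl","wb"))
P=cloud(C,D); m=(P[...,2]>.08)&(P[...,2]<.105); m[256:]=0; n,l,st,ce=cv2.connectedComponentsWithStats(m.astype(np.uint8)); i=1+st[1:,4].argmax(); Q=P[l==i]; print(len(Q),Q.mean(0),(Q.max(0)+Q.min(0))/2,np.ptp(Q,0))
E
```

```text
t 30.6 pos [ 0.4466 -0.3747  0.2118] yaw 84.63 tilt [ 3.e-04 -1.e-04 -1.e+00] units [-0.036  0.012  3.617] w 0.0853 F [-0.4  0.3  0.7] q6 -46.25845877820323
1885 [ 0.44730318 -0.37470831  0.09473047] [ 0.44728428 -0.37537818  0.09008133] [0.03727535 0.05634131 0.02015918]
```

View pics/w10.png

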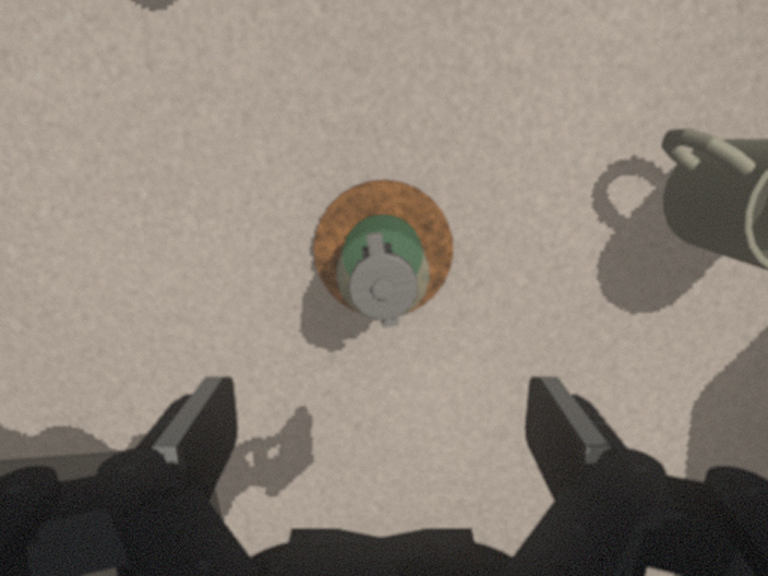

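The cruet stands centred on the coaster, with its lid at (384,287), in line with the gripper.

Emit:
{"method": "arm_command", "body": {"turn": [[0, 0, 0], [0, 0, 0], [0, 0, 0], [0, 0, 0], [0, 0, 0], [0, 0, 0], [0, 0, 0], [0, 0, 0], [0, 0, 0], [0, 0, 0], [0, 0, 0], [0, 0, 0]], "xyz": [[0, 0.01, 0.2], [0, 0, 0.4], [0, 0, 0.5], [0, 0, 0.5], [0, 0, 0.5], [0, 0, 0.5], [0, 0, 0.4], [0, 0, 0.3], [0, 0, 0.2], [0, 0, 0.1], [0, 0, 0], [0, 0, 0]], "claw": [85, 85, 85, 85, 85, 85, 85, 85, 85, 85, 80, 72], "squeeze": 30}}

```text
time_s: 31.85
position: [0.4469, -0.3762, 0.0323]
tool_rot: [[0.095, 0.995, 0.001], [0.995, -0.095, -0.001], [-0.001, 0.001, -1.0]]
ft_force: [0.2, 0.7, -0.9]
grip_width: 0.0719
gripper_force: 0.0
```

Emit:
{"method": "arm_command", "body": {"turn": [[0, 0, 0], [0, 0, 0], [0, 0, 0], [0, 0, 0], [0, 0, 0], [0, 0, 0], [0, 0, 0], [0, 0, 0], [0, 0, 0], [0, 0, 0]], "xyz": [[0, 0, 0], [0, 0, 0], [0, 0, 0], [0, 0, 0], [0, 0, 0], [0, 0, 0], [0, 0, 0], [0, 0, 0], [0, 0, 0], [0, 0, 0]], "claw": [66, 62, 60, 58, 56, 52, 48, 48, 48, 48]}}

```text
time_s: 32.85
position: [0.4471, -0.3761, 0.0322]
tool_rot: [[0.095, 0.995, 0.001], [0.995, -0.095, -0.001], [-0.001, 0.001, -1.0]]
ft_force: [1.9, 0.9, 5.3]
grip_width: 0.0548
gripper_force: 32.4
```

```bash
python3 - <<'E'
from h import *
rel(.562,.3645,.23)
E
```

```text
t 32.85 pos [ 0.4471 -0.3761  0.0322] yaw 84.54 tilt [-6.e-04  1.e-03 -1.e+00] units [14.962  0.883 -3.963] w 0.0548 F [1.9 0.9 5.3] q6 -46.23740377055734
```

Emit:
{"method": "arm_command", "body": {"turn": [[0, 0, 0], [0, 0, 0], [0, 0, 0], [0, 0, 0], [0, 0, 0], [0, 0, 0], [0, 0, 0], [0, 0, 0], [0, 0, 0], [0, 0, 0], [0, 0, 0], [0, 0, 0]], "xyz": [[0, 0, -0.1], [0, 0, -0.2], [0, 0, -0.3], [0, 0, -0.4], [0, 0, -0.5], [0, 0, -0.5], [0, 0, -0.5], [0, 0, -0.5], [0.1, 0, -0.5], [0.2, 0, -0.3], [0.4, 0, -0.2], [0.5, 0, 0]], "claw": [48, 48, 48, 48, 48, 48, 48, 48, 48, 48, 48, 48], "squeeze": 40}}

```text
time_s: 34.05
position: [0.4523, -0.3154, 0.2329]
tool_rot: [[0.096, 0.995, 0.001], [0.995, -0.096, -0.001], [-0.001, 0.001, -1.0]]
ft_force: [1.0, 1.3, -3.4]
grip_width: 0.0542
gripper_force: 43.4
```

Emit:
{"method": "arm_command", "body": {"turn": [[0, 0, 0], [0, 0, 0], [0, 0, 0], [0, 0, 0], [0, 0, 0], [0, 0, 0], [0, 0, 0], [0, 0, 0], [0, 0, 0], [0, 0, 0], [0, 0, 0], [0, 0, 0]], "xyz": [[0.55, 0, 0], [0.6, 0, 0], [0.6, 0, 0], [0.6, 0, 0], [0.6, 0, 0], [0.6, 0.05, 0], [0.6, 0.05, 0], [0.6, 0.05, 0], [0.6, 0.05, 0], [0.6, 0.05, 0], [0.6, 0.05, 0], [0.6, 0.05, 0]], "claw": [48, 48, 48, 48, 48, 48, 48, 48, 48, 48, 48, 48]}}

```text
time_s: 35.25
position: [0.5028, 0.04, 0.2315]
tool_rot: [[0.095, 0.995, -0.002], [0.995, -0.095, 0.0], [0.0, -0.002, -1.0]]
ft_force: [-0.6, -0.1, -3.5]
grip_width: 0.0546
gripper_force: 43.4
```

Emit:
{"method": "arm_command", "body": {"turn": [[0, 0, 0], [0, 0, 0], [0, 0, 0], [0, 0, 0], [0, 0, 0], [0, 0, 0], [0, 0, 0], [0, 0, 0], [0, 0, 0], [0, 0, 0], [0, 0, 0], [0, 0, 0]], "xyz": [[0.6, 0.05, 0], [0.6, 0.05, 0], [0.6, 0.05, 0], [0.6, 0.05, 0], [0.6, 0.05, 0], [0.6, 0.05, 0], [0.6, 0.05, 0], [0.6, 0.05, 0], [0.6, 0.05, 0], [0.4, 0.05, 0], [0.2, 0.03, 0], [0, 0, 0]], "claw": [48, 48, 48, 48, 48, 48, 48, 48, 48, 48, 48, 48]}}

```text
time_s: 36.45
position: [0.558, 0.335, 0.2311]
tool_rot: [[0.094, 0.996, -0.002], [0.996, -0.094, -0.001], [-0.001, -0.001, -1.0]]
ft_force: [-0.8, 0.3, -3.6]
grip_width: 0.055
gripper_force: 43.4
```

```bash
python3 - <<'E'
from h import *
rel(.562,.3645,.1195)
E
```

```text
t 36.45 pos [0.558  0.335  0.2311] yaw 84.63 tilt [-8.0e-04 -1.5e-03 -1.0e+00] units [0.598 0.028 2.232] w 0.055 F [-0.8  0.3 -3.6] q6 25.94965585237252
```

Emit:
{"method": "arm_command", "body": {"turn": [[0, 0, 0], [0, 0, 0], [0, 0, 0], [0, 0, 0], [0, 0, 0]], "xyz": [[0.2, 0.02, 0], [0.25, 0, 0], [0.14, 0, 0], [0, 0, 0], [0, 0, 0]], "claw": [48, 48, 48, 48, 48]}}

```text
time_s: 36.95
position: [0.5625, 0.3633, 0.2317]
tool_rot: [[0.095, 0.995, -0.0], [0.995, -0.095, -0.0], [-0.0, -0.0, -1.0]]
ft_force: [-0.3, -0.5, -2.7]
grip_width: 0.0546
gripper_force: 43.4
```

```bash
python3 - <<'E'
from h import *
rel(.562,.364,.1195); C,D=shot("wrist","w11"); import pickle; pickle.dump(C,open("w11.pkl","wb"))
E
```

```text
t 36.95 pos [0.5625 0.3633 0.2317] yaw 84.55 tilt [-3.e-04 -1.e-04 -1.e+00] units [ 0.015 -0.012  2.245] w 0.0546 F [-0.3 -0.5 -2.7] q6 28.20372485299921
```

View pics/w11.png

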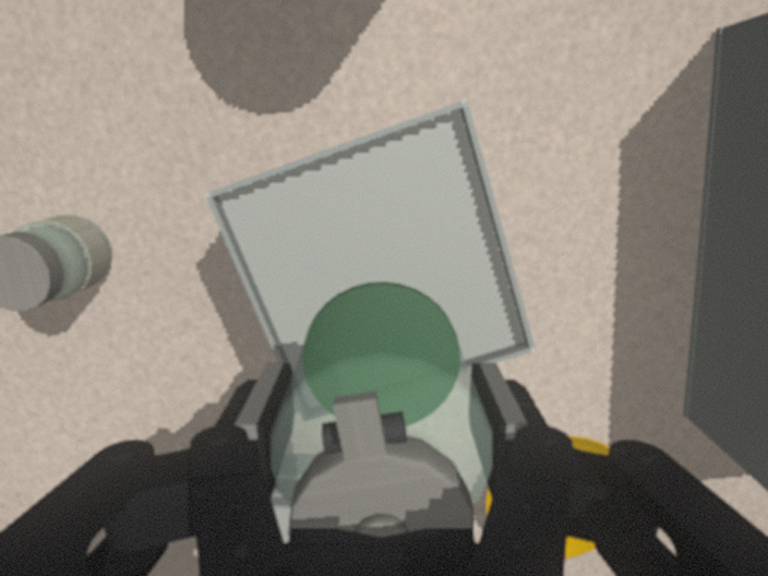

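The cruet is upright above the triple tray, whose left and right corners are (209,196) and (532,348).

```bash
python3 - <<'E'
from h import *
import pickle; C=pickle.load(open("w11.pkl","rb")); f=lambda u,v,z: atz(C,(u+.5)/1.5-.5,(v+.5)/1.5-.5,z)
a,b=f(209,196,.105),f(532,348,.105); m=(a+b)/2; print(m,np.linalg.norm(a-b)/2**.5); rel(m[0],m[1],.1198)
E
```

```text
[0.56116165 0.36498471 0.105     ] 0.1420401982097282
t 37.0 pos [0.5626 0.3631 0.2318] yaw 84.53 tilt [-2.e-04 -1.e-04 -1.e+00] units [ 0.035 -0.031  2.24 ] w 0.0545 F [ 0.3  0.4 -3. ] q6 28.203910519060287
```

Emit:
{"method": "arm_command", "body": {"turn": [[0, 0, 0], [0, 0, 0], [0, 0, 0], [0, 0, 0], [0, 0, 0], [0, 0, 0], [0, 0, 0], [0, 0, 0], [0, 0, 0], [0, 0, 0], [0, 0, 0], [0, 0, 0]], "xyz": [[0.02, -0.02, 0.1], [0, 0, 0.25], [0, 0, 0.35], [0, 0, 0.35], [0, 0, 0.35], [0, 0, 0.3], [0, 0, 0.2], [0, 0, 0.14], [0, 0, 0.1], [0, 0, 0.06], [0, 0, 0.03], [0, 0, 0]], "claw": [48, 48, 48, 48, 48, 48, 48, 48, 48, 48, 48, 48]}}

```text
time_s: 38.2
position: [0.5617, 0.3645, 0.1205]
tool_rot: [[0.095, 0.995, 0.0], [0.995, -0.095, 0.0], [0.0, 0.0, -1.0]]
ft_force: [0.5, 0.2, -3.3]
grip_width: 0.0546
gripper_force: 43.4
```

Emit:
{"method": "arm_command", "body": {"turn": [[0, 0, 0], [0, 0, 0], [0, 0, 0], [0, 0, 0], [0, 0, 0], [0, 0, 0], [0, 0, 0], [0, 0, 0], [0, 0, 0], [0, 0, 0]], "xyz": [[0, 0, 0], [0, 0, 0], [0, 0, 0], [0, 0, 0], [0, 0, 0], [0, 0, 0], [0, 0, 0], [0, 0, 0], [0, 0, 0], [0, 0, 0]], "claw": [54, 56, 58, 60, 64, 68, 72, 76, 80, 85]}}

```text
time_s: 39.2
position: [0.5617, 0.3644, 0.1203]
tool_rot: [[0.095, 0.995, -0.0], [0.995, -0.095, 0.0], [0.0, -0.0, -1.0]]
ft_force: [-0.8, -0.2, 0.4]
grip_width: 0.085
gripper_force: 0.0
```

Emit:
{"method": "arm_command", "body": {"turn": [[0, 0, 0], [0, 0, 0], [0, 0, 0], [0, 0, 0], [0, 0, 0], [0, 0, 0], [0, 0, 0], [0, 0, 0], [0, 0, 0], [0, 0, 0]], "xyz": [[0, 0, -0.1], [0, 0, -0.3], [0, 0, -0.4], [0, 0, -0.5], [0, 0, -0.5], [0, 0, -0.5], [0, 0, -0.4], [0, 0, -0.2], [0, 0, 0], [0, 0, 0]], "claw": [85, 85, 85, 85, 85, 85, 85, 85, 85, 85]}}

```text
time_s: 40.2
position: [0.5615, 0.3643, 0.2643]
tool_rot: [[0.095, 0.995, -0.001], [0.995, -0.095, -0.001], [-0.001, -0.001, -1.0]]
ft_force: [-0.4, -0.2, -1.0]
grip_width: 0.0848
gripper_force: 0.0
```

```bash
python3 - <<'E'
from h import *
rel(.562,.364,.26); C,D=shot("wrist","w12")
P=cloud(C,D); m=(P[...,2]>.165)&(P[...,2]<.195); m[256:]=0; n,l,st,ce=cv2.connectedComponentsWithStats(m.astype(np.uint8)); i=1+st[1:,4].argmax(); Q=P[l==i]; print("lid",len(Q),Q.mean(0),(Q.max(0)+Q.min(0))/2,np.ptp(Q,0))
C=cam("top"); im,D=imaging.get_image("top"); P=cloud(C,D)[140:185,275:315]; m=(P[...,2]>.085)&(P[...,2]<.115); Q=P[m]; print("cup",len(Q),(Q.max(0)+Q.min(0))/2,np.ptp(Q,0))
E
```

```text
t 40.2 pos [0.5615 0.3643 0.2643] yaw 84.54 tilt [-7.0e-04 -1.4e-03 -1.0e+00] units [-0.005  0.012  0.086] w 0.0848 F [-0.4 -0.2 -1. ] q6 28.327130699523376
lid 2539 [0.56199628 0.36645758 0.18110402] [0.56211384 0.36490278 0.17602879] [0.04007809 0.0567588  0.02201919]
cup 99 [ 0.62703247 -0.11022363  0.09505263] [0.05825528 0.0552543  0.01984661]
```

```bash
python3 -c "
from rig import env
print(env.close_job())"
```

```text
the job is handed in; nothing more can be done
None
```

The job is handed in: by my measurements the cup, the spoons and the cruet each stand released within a few millimetres of the centre of their trays, but handing in returned no verdict.

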